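# Hang the hook-on cup in the backsplash rack and slide it into the spring clip

### The arm

A 7-joint arm with a two-finger parallel gripper is mounted at the origin on the work surface. World frame = base frame: x ahead of the robot, y to its left, z up, the work surface at z = 0. Lengths are in m, angles in rad, forces in N, time in s.
With the tool pointing down it reaches from about 0.425 to 0.875 m from the base axis. Payload 4.7 kg.
Tool frame: the origin (TCP) lies on the mounting face of the last link; the fingertips stand 182 mm ahead of it and the grasp point (between the pads) lies 164 mm ahead of it (ctrl.finger_overhang is the distance from the TCP to the fingertips, in m); z points along the fingers, y is the line along which they close (so a half turn about z gives the same grasp; the last joint's range is limited). The gripper opens to 87 mm and grips with 3 to 60 N. Pads are 19 mm wide; open, the fingers measure 117 mm over their backs; the gripper's body (75 mm by 190 mm) begins 51 mm behind the grasp point.
Start: joints at [1.257, 0.321, -0.07, 1.45, 0.023, 1.371, -0.057], TCP at [0.209, -0.615, 0.405] pointing down, gripper open.
Joint ranges: [-2.86, 2.86], [-0.3, 2.09], [-1.38, 1.24], [0.06, 2.45], [-1.56, 4.7], [0.09, 2.05], [-2.69, 2.69]. Speed limits (rad/s): [2.57, 2.57, 3.14, 3.14, 3.14, 3.14, 3.14].

### API

Orientations are given as a rotation vector (axis times angle).
In Python, from bench import ctrl gives the robot as it stands.
- The arm moves only by the shell command python3 -m jog 'ROWS' [FORCE]. ROWS is a JSON object of lists of equal length, an entry for each row: "translation": the shift along the tool's x, y, z as a fraction of full scale, a list of three; "yaw": the turn about the tool's z as a fraction of full scale; "jaw": the closure, from 0 (fully open) to 1 (shut). In form: {"translation": [[dx, dy, dz], ...], "yaw": [yaw, ...], "jaw": [jaw, ...]}. A call has 1 to 8 rows; each row is the pose to reach, as a shift and turn from the pose commanded when the call began, along the tool's axes at that moment, turning the shorter way round; what a row does not reach only later rows make up. Full scale, the value 1, is 0.2 m for a shift and 180 degrees for a turn. A row lasts 1/8 s, in which the tool goes at most 62.5 mm and 10.7 degrees, less where a joint would pass 70% of its speed; a pose out of reach is approached as far as the arm can. A call with a number of a shift or a turn outside -1 to 1 is refused whole. A call with a gripper value outside its range is refused whole. The fingers move at their own pace and stop on an object; FORCE is the grip in N (left out, the last holds). Time passes only in rows, so rows that repeat a pose let the fingers close. It gives the time, the measured TCP pose, the force, the opening and the grip force at its end, in the units of the state.
- ctrl.get_state(): the state, without advancing time (a new reading comes with each control period).
- ctrl.get_image(name): name is "side" or "top"; returns a dict with "pixels" (480x640x3 uint8, blue, green, red), "fx", "fy", "cx", "cy" (pixels), "k1" (the pictures are not rectified: a ray, as slopes to the right and down, at radius r is drawn at 1 + k1 r^2 times it, then the intrinsics apply), "R" (3x3) and "t" (3): a world point X has camera coordinates R X + t. Camera axes: x right, y down, z forward; pixel columns grow to the right and rows downward; lengths in m; the calibration is good to about 2 mm. A picture is of the moment at which its call begins. There is no depth.
- ctrl.close_job(): hands the job in; it is judged then, once.
Trained networks look in a picture, given as the dict that the camera call returned (one of the last four; its "shot" number tells which), for a name from the list of things; names that differ only in an ending like _2 or _b are one class to them, and where a whole thing is asked for, a point or a joint stands for the part that bears it (a point fixed in the world has none). Each returns a list of dicts, best first, with "p" (0 to 1); they miss things now and then, are a little off and sometimes report something else, mostly with a low value. They report only what shows in the picture. A call takes as long as a camera call. They do not tell look-alikes from the thing itself.
- ctrl.silhouettes(label, picture): "region" (480x640 bool, what is visible of it) and "at" ([column, row] in pixels, amid what is visible of it).
The state is a dict: "time": time; "joint_positions": joint angles; "qd": joint speeds; "joint_torque": joint torques, N m; "position": TCP position; "tool_rot": TCP orientation; "ft_force": force on the tool from outside, world axes, zero at the start; "torque": the same for the moment, N m; "grip_width": opening from 0.0 (shut) to 1.0 (fully open); "grip_force": force on a finger pad.
Only numpy, scipy, OpenCV 4.12 (cv2) and the standard library are available. Lean on these libraries where they do the work, as an engineer would, in place of code of your own. Each camera call takes 0.05 s, during which the arm holds its last target. There are 200 camera calls.

### The job

Hang the white cup inside the steel rack by hooking its blue bent lip over the bare part of the rack's near rim, beside the orange spring clip. Then, keeping it hooked, slide it gently along the rim into the clip's open mouth, under the sprung tongue, until it is fully home against the clip's stop, and let go. Never force it (about 15 N is plenty, 35 N is too much), and leave the other things where they are.

Things in the scene. Friction and masses are not known exactly. Their poses are not given: they have to be found in the camera images.
- rack: Narrow open steel trough, fixed, on a 130 mm high dark granite backsplash at its +x side. 116 mm (x) by 300 mm (y) by 105 mm high, inner floor at 4 mm. Origin: centre of its underside; z up, x away from the robot, y along the rim; place and yaw differ each time. The near wall, whose rim is used, is 3 mm thick, centred at x = -56.5 mm; its round top is 105 mm up. Axes as for all rack points.
- rim_mid (a point): Middle of the near rim's top (rack x = -56.5, y = 0, z = 105 mm). An orange spring clip is fixed on this rim and does not shift; where is not reported and must be seen or felt: its stop face, where the lip's leading edge ends, lies 30 to 120 mm from here towards +y and faces -y. It stands outside the wall, from 22 mm below to 1 mm above the rim; behind it the clip rises 3 mm.
- rim_bare (a point): Point on the top of the near rim 70 mm to the -y side of its middle, always bare: a good place to hook on. The clip's mouth is open towards -y, outside the wall, and begins 27 mm short of the stop; all the rim on the -y side of that is bare, to the rack's end wall at y = -147 mm.
- tongue (a joint): Steel spring tongue in the clip, outside the wall; value in m: how far it is pushed from the wall. 0 with nothing behind it, 2 mm or more when the lip's leg is home (only in the last 8 mm before the stop; up to 5 mm if the leg stands off the wall). It pushes back 1 N plus 0.8 N per mm; sliding in past its slanted mouth takes roughly 2 to 7 N along the rim, then the stop is met hard.
- cup: White plastic cup, about 100 to 170 g, 44 mm (x) by 56 mm (y) by 62 mm high, upright on the counter; origin: centre of its underside, z up. On its -x side a 3 mm back plate 36 mm wide rises to a blue bent lip, whose outer leg (3 mm thick, y = -18 to +18 mm) hangs 20 mm down from the lip's underside. Hung with its axes along the rack's, the cup is inside, the leg outside the near wall.
- cup_handle (a point): Centre of the cup's upright blue grip tab, 12 mm (x) by 24 mm (y) by 46 mm high, standing on the lip: 25 mm to the cup's -x side, 107 mm above its underside (27 mm above the lip's underside), directly over the channel. Axes as the cup's.
- cup_lip (a point): Middle of the underside of the bent lip, which rests on the rim when hung: 25 mm to the cup's -x side, 80 mm above its underside. It is the centre of the 6 mm wide channel between leg and back plate. Axes as the cup's.
- jar_center (a point): Empty glass spice jar, 44 mm across, 90 mm high, upright; its centre half-way up. Leave alone.
- gasket: Orange gasket ring, 76 mm across, 7 mm high, lying on the counter; origin: centre of its underside. Leave alone.
- screwdriver_grip (a point): Handle of a green screwdriver lying on the counter. Leave alone.
- brush_grip (a point): Handle of a steel vent pipe brush, 240 mm long, lying on the counter. Leave alone.
Mind the look-alikes: they are no part of the job. What is shaped like the cup but black, green or purple is not meant.

How it is judged:
By the outcome, as a careful person would: the job done as asked, in the order asked, and still so for the second after the job is handed in, with the robot touching nothing.
It also fails if it takes over 51 s, if anything falls off the work surface, if the arm or the gripper's body presses on something with over 40 N, if the wrist force passes 120 N, or if a joint passes its speed limit or range.

## Working session

There is one attempt and no reset: what is moved stays moved. The work goes in short steps, Python scripts to look and compute and a shell command to move; the robot and the scene stay as the last step left them, time stands still between calls to the robot, and variables do not carry over. Pictures are saved under pics/ and viewed, at most 12 in all, crops included, and the job is handed in when it is done.

```bash
ls; mkdir -p pics; python3 - <<'E'
from bench import ctrl
import cv2
s=ctrl.get_state();print({k:s[k] for k in('time','position','tool_rot','ft_force','grip_width')})
for n in('side','top'):
    d=ctrl.get_image(n);cv2.imwrite(f'pics/{n}0.png',d['pixels'])
    print(n,d['fx'],d['fy'],d['cx'],d['cy'],d['k1'],d['R'],d['t'],d['shot'])
    for l in('cup','rack','tongue','jar_center'):
        for r in ctrl.silhouettes(l,d):print(l,r['p'],r['at'],r['region'].sum())
E
```

```text
pics
{'time': 0.0, 'position': array([ 0.2092087 , -0.61518519,  0.40366904]), 'tool_rot': array([-3.09761836e+00, -5.12417609e-01,  5.66508723e-04]), 'ft_force': array([0.08224835, 0.11544846, 0.1948655 ]), 'grip_width': 0.9996910443478109}
side 519.0659291971427 519.0659291971427 320.5452807420196 233.87225118878743 -0.006907158561593374 [[ 0.88290409 -0.46918309 -0.018644  ]
 [-0.28903185 -0.5117476  -0.80905808]
 [ 0.37005534  0.7197094  -0.58743291]] [-0.44209087  0.25969025  1.22075667] 1
cup 0.89 [463.7, 356.7] 1381
cup 0.87 [383.5, 359.0] 879
cup 0.8 [417.2, 326.5] 942
cup 0.76 [456.3, 308.8] 980
rack 0.57 [354.9, 195.2] 1834
top 548.934336798169 548.934336798169 321.6739029256188 244.63056665135485 0.044119714378350924 [[-0.01797772 -0.99966434 -0.01865512]
 [-0.98396329  0.02100086 -0.17713049]
 [ 0.1774628   0.01517155 -0.98401056]] [0.07954239 0.52627892 1.25342868] 2
cup 0.87 [533.3, 201.9] 734
cup 0.71 [479.5, 169.2] 912
cup 0.59 [498.2, 262.0] 669
rack 0.62 [304.0, 187.2] 10768
jar_center 0.8 [450.3, 266.2] 433
jar_center 0.66 [481.4, 215.2] 690
```

View pics/side0.png

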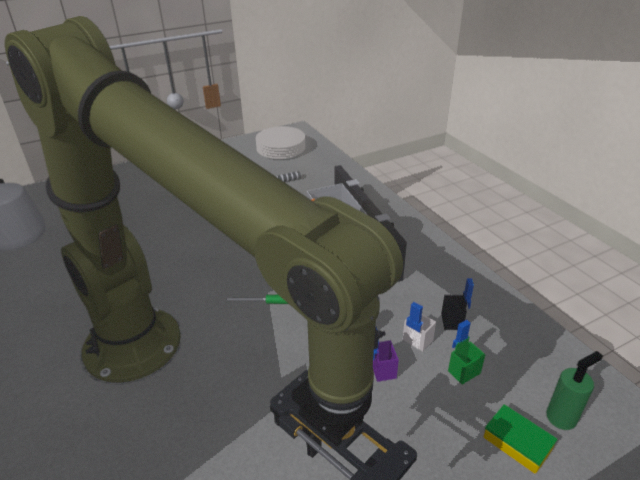

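View pics/top0.png

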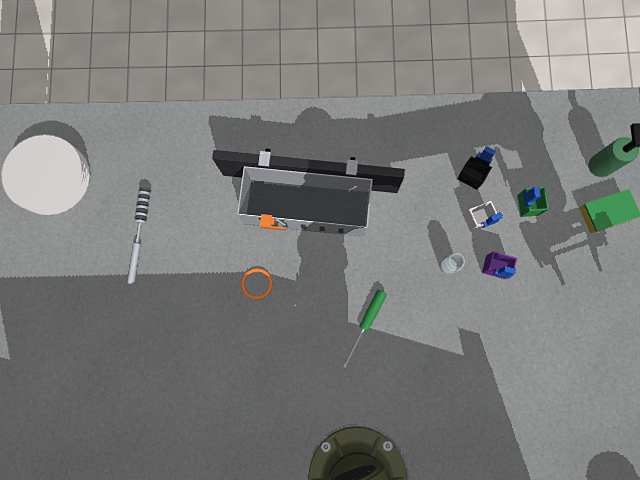

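Top view: the white cup is at (485,214). Candidates that look like it are black (475,170), green (533,200) and purple (499,264). In the side view, white is (420,325), black (455,310), green (465,360) and purple (385,360). I choose the white one and check it with a close crop.

```bash
cat >h.py <<'E'
import numpy as np,cv2
from bench import ctrl
def K(d):return np.array([[d['fx'],0,d['cx']],[0,d['fy'],d['cy']],[0,0,1.]])
def proj(d,X):
    return cv2.projectPoints(np.atleast_2d(X).astype(float),cv2.Rodrigues(np.array(d['R']))[0],np.array(d['t'],float),K(d),np.array([d['k1'],0,0,0.]))[0][:,0]
def onz(d,uv,z):
    uv=np.atleast_2d(uv).astype(float)
    n=cv2.undistortPoints(uv[:,None],K(d),np.array([d['k1'],0,0,0.]))[:,0]
    R=np.array(d['R']);c=-R.T@np.array(d['t'])
    r=np.c_[n,np.ones(len(n))]@R
    return c+r*((z-c[2])/r[:,2])[:,None]
def crop(d,x,y,w,h,s):return cv2.resize(d['pixels'][y:y+h,x:x+w],None,fx=s,fy=s,interpolation=cv2.INTER_CUBIC)
E
python3 - <<'E'
from h import *
d=ctrl.get_image('top');s=ctrl.get_image('side')
a=crop(d,445,190,80,60,7)[:, :]; b=crop(d,225,155,160,85,4.9)
c=crop(s,385,285,60,75,5.6)
im=np.zeros((600,800,3),np.uint8)
a=cv2.resize(a,(400,300));im[:300,:400]=a
b2=cv2.resize(crop(d,235,200,70,40,1),(560,300),interpolation=cv2.INTER_CUBIC)
c=cv2.resize(c,(240,300),interpolation=cv2.INTER_CUBIC);im[:300,400:640]=c
im[300:,:560]=b2
cv2.imwrite('pics/crop1.png',im)
cv2.imwrite('pics/rack1.png',b)
E
```

```text
(no output)
```

View pics/crop1.png

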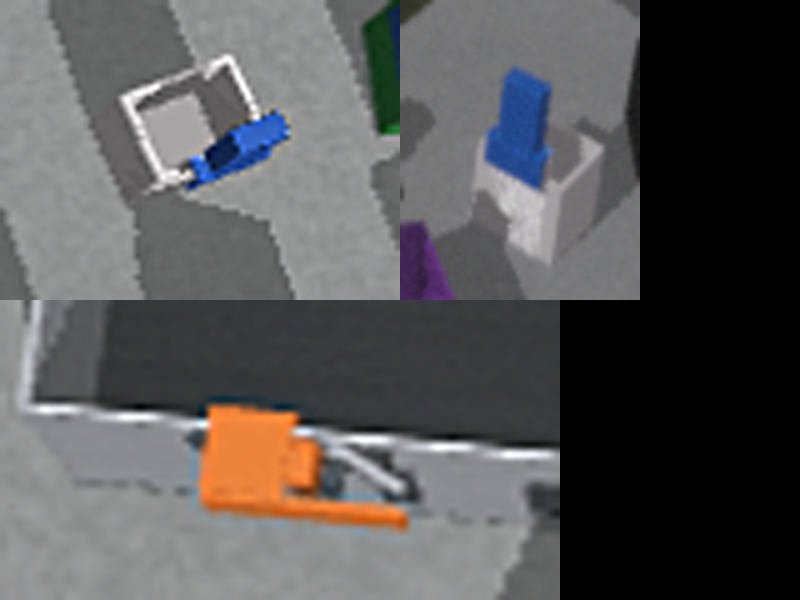

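View pics/rack1.png

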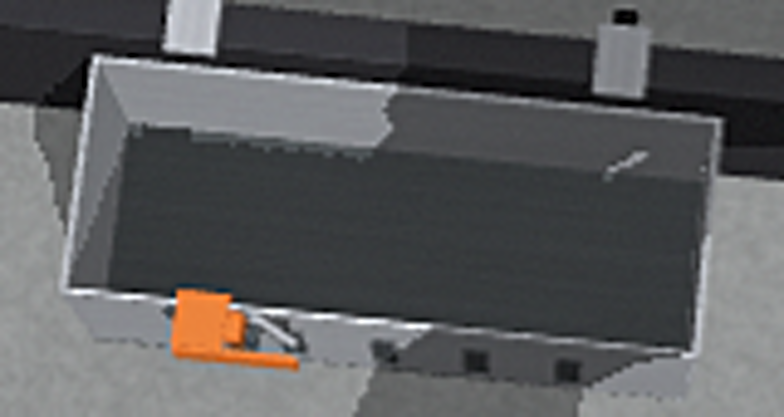

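Crop: the white cup has its blue tab and lip on its lower-right side (tab about (496,216) in the top picture). The clip's orange block is at about (266,220), with the tongue and mouth opening to the right, which is -y. Next I fit the poses.

```bash
cat >>h.py <<'E'
from scipy.optimize import least_squares,minimize
def box(x,y,z):return np.array([[a,b,c] for a in x for b in y for c in z])/1e3
BL=[box((-31,-19),(-18,18),(80,84)),box((-31,-28),(-18,18),(60,84)),box((-31,-19),(-12,12),(84,130))]
WH=[box((-22,22),(-28,28),(0,62)),box((-22,-19),(-18,18),(0,80))]
def T(X,p,z=0):
    c,s=np.cos(p[2]),np.sin(p[2]);return X@np.array([[c,s,0],[-s,c,0],[0,0,1]])+[p[0],p[1],z]
def mask(d,parts,p,z=0,S=4,off=(0,0),wh=(80,60)):
    m=np.zeros((wh[1]*S,wh[0]*S),np.uint8)
    for b in parts:
        q=(proj(d,T(b,p,z))-off+.5)*S-.5
        cv2.fillConvexPoly(m,cv2.convexHull(np.round(q*16).astype(np.int32)),1,shift=4)
    return cv2.resize(m.astype(np.float32),wh,interpolation=cv2.INTER_AREA)
def seg(d,off,wh):
    i=d['pixels'][off[1]:off[1]+wh[1],off[0]:off[0]+wh[0]].astype(int)
    b,g,r=i[...,0],i[...,1],i[...,2]
    return ((b>1.5*r)&(b>1.3*g)&(b>50)).astype(np.float32)
E
python3 - <<'E'
from h import *
d=ctrl.get_image('top');s=ctrl.get_image('side')
uv=np.array([[65,290],[695,353],[720,120],[97,57]])
uv=(uv+.5)/4.9-.5+[225,155]
C=np.array([[-58,150],[-58,-150],[58,-150],[58,150]])/1e3
C=np.c_[C,np.full(4,.105)]
for free in(0,1):
    f=lambda p:(proj(d,T(C,p[:3],p[3] if free else 0))-uv).ravel()
    r=least_squares(f,[.65,.05,0,0]);print('rack',r.x,np.round(r.fun,1))
views=[(d,(470,195),(40,40)),(s,(400,295),(40,50))]
obs=[seg(v,o,w) for v,o,w in views];print([o.sum() for o in obs])
def cost(p,vs=views,ob=obs):
    return sum(np.abs(cv2.GaussianBlur(mask(v,BL,p,0,4,o,w)-m,(0,0),.8)).sum() for (v,o,w),m in zip(vs,ob))
g=onz(d,[[486,216]],.06)[0];print(g)
best=min((minimize(cost,[g[0],g[1],y],method='Nelder-Mead',options=dict(initial_simplex=np.array([[g[0],g[1],y],[g[0]+.02,g[1],y],[g[0],g[1]+.02,y],[g[0],g[1],y+.3]]))) for y in np.arange(0,6.28,.5)),key=lambda r:r.fun)
print('cup',best.x,best.fun)
p=best.x
for k in(0,1):
    b=min((minimize(lambda q:cost(q,views[k:k+1],obs[k:k+1]),p+np.array([.003,-.003,.05])*e,method='Nelder-Mead') for e in(-1,1)),key=lambda r:r.fun);print(k,b.x,b.fun)
# overlay
S=8;out=[]
for (v,o,w) in views:
    im=crop(v,o[0],o[1],w[0],w[1],S)
    for B,c in((BL,(0,0,255)),(WH,(0,255,0))):
        for bx in B:
            q=(proj(v,T(bx,p))-o+.5)*S
            cv2.polylines(im,[cv2.convexHull(q.astype(np.int32))],1,c)
    out.append(cv2.copyMakeBorder(im,0,400-im.shape[0],0,0,cv2.BORDER_CONSTANT))
cv2.imwrite('pics/fit1.png',np.hstack(out))
E
```

```text
rack [ 0.63138778  0.10503634 -0.12682043  0.        ] [-0.9  0.2  1.   0.8  0.7 -0.6 -0.8 -0.6]
rack [ 0.63610121  0.10580534 -0.12664113 -0.01749607] [ 0.   0.   0.1  0.4 -0.3 -0.3  0.1 -0.1]
[np.float32(148.0), np.float32(345.0)]
[ 0.58555821 -0.31786169  0.06      ]
cup [ 0.59216881 -0.31098479  0.38150555] 47.21367263793945
0 [ 0.592679   -0.31236311  0.34806619] 14.581925392150879
1 [ 0.592928   -0.31101474  0.34110654] 28.182598114013672
```

View pics/fit1.png

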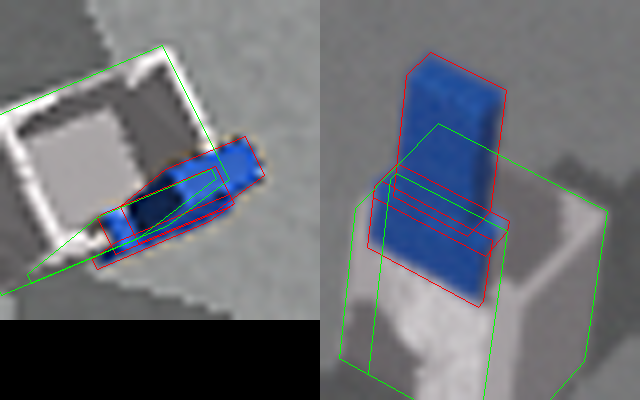

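Both views agree with the fitted cup pose: about (0.5927, -0.3112), yaw 0.36. I start moving toward it, setting the jaw half closed so it stays clear of the neighbours.

```bash
cat >>h.py <<'E'
from scipy.spatial.transform import Rotation as Ro
def need(xyz,yaw):
    s=ctrl.get_state();R=Ro.from_rotvec(s['tool_rot']).as_matrix()
    cur=np.arctan2(R[1,0],R[0,0]);dy=(yaw+np.pi/2-cur+np.pi)%(2*np.pi)-np.pi
    print('t',round(s['time'],2),'pos',s['position'].round(4),'yaw',round(cur-np.pi/2,4),'tilt',R[:2,2].round(4),'frac',(R.T@(np.array(xyz)-s['position'])/.2).round(4),'yawfrac',round(-dy/np.pi,4),'F',s['ft_force'].round(2))
E
python3 -m jog '{"translation":[[0.5,-0.2,0],[1,-0.4,0],[1,-0.4,0],[1,-0.4,0],[1,-0.4,0],[1,-0.4,0],[1,-0.4,0]],"yaw":[-0.06,-0.12,-0.18,-0.24,-0.3,-0.35,-0.4],"jaw":[0.5,0.5,0.5,0.5,0.5,0.5,0.5]}' 30
python3 - <<'E'
from h import *
need([.5693,-.3200,.404],.355)
d=ctrl.get_image('top')
uv=np.array([[65,290],[695,353],[720,120],[97,57]]);uv=(uv+.5)/4.9-.5+[225,155]
C=np.array([[-56.5,148.5,105],[-56.5,-148.5,105],[56.5,-148.5,105],[56.5,148.5,105]])/1e3
for free in(0,1):
    r=least_squares(lambda p:(proj(d,T(C,p[:3],p[3]*free))-uv).ravel(),[.65,.05,0,0]);print('rack',r.x.round(4),np.round(r.fun,1))
    if not free:p=r.x
q=onz(d,[[274.9,221],[285.9,224],[272,217]],.1)
c,s=np.cos(p[2]),np.sin(p[2]);print((q[:,:2]-p[:2])@np.array([[c,-s],[s,c]]))
E
```

```text
time: 1.58
position: [0.3729, -0.4752, 0.4049]
tool_rot: [2.2, 2.242, -0.0]
ft_force: [0.2, -0.5, 0.3]
grip_width: 0.505
grip_force: 0.0
t 1.57 pos [ 0.3729 -0.4752  0.4049] yaw 0.0191 tilt [-0.     -0.0003] frac [0.757  0.9966 0.0041] yawfrac -0.1069 F [ 0.15 -0.53  0.28]
rack [ 0.6313  0.105  -0.1267  0.    ] [-0.2 -0.3  0.4  0.1 -0.   0.  -0.2  0.2]
rack [ 0.632   0.1051 -0.1267 -0.0027] [-0.  -0.3  0.3  0.1 -0.2  0.  -0.1  0.2]
[[-0.06399054  0.06208268]
 [-0.06833525  0.03611765]
 [-0.05535095  0.0698749 ]]
```

```bash

python3 -m jog '{"translation":[[0.25,0.33,0],[0.5,0.66,0],[0.757,0.997,0],[0.757,0.997,0],[0.757,0.997,0],[0.757,0.997,0]],"yaw":[-0.05,-0.107,-0.107,-0.107,-0.107,-0.107],"jaw":[0.5,0.5,0.5,0.5,0.5,0.5]}'
python3 - <<'E'
from h import *
need([.5693,-.3200,.271],.355)
s=ctrl.get_image('side');cv2.imwrite('pics/side1.png',s['pixels'])
E
```

```text
time: 2.38
position: [0.5701, -0.3214, 0.4045]
tool_rot: [-1.802, -2.573, 0.002]
ft_force: [-1.3, 0.1, 0.2]
grip_width: 0.501
grip_force: 0.0
t 2.38 pos [ 0.5701 -0.3214  0.4045] yaw 0.3488 tilt [-0.0009 -0.0006] frac [ 7.800e-03 -6.000e-04  6.674e-01] yawfrac -0.002 F [-1.26  0.14  0.24]
```

View pics/side1.png

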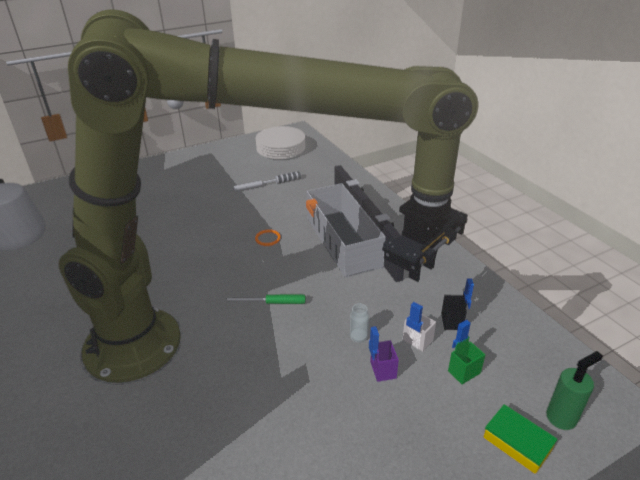

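The side view shows the gripper above the white cup at (420,325), and the rack is unobstructed with the clip at (312,206). I descend and grip.

```bash

python3 -m jog '{"translation":[[0,0,0.16],[0,0,0.33],[0,0,0.48],[0,0,0.6],[0,0,0.66],[0,0,0.667],[0,0,0.667]],"yaw":[0,0,0,0,0,0,0],"jaw":[0.5,0.5,0.5,0.5,0.5,0.5,0.5]}'
python3 - <<'E'
from h import *
need([.5693,-.3200,.271],.355)
s=ctrl.get_image('side');t=ctrl.get_image('top')
# rack refit in side: draw model near rim and clip stop
cv2.imwrite('pics/g.png',np.hstack([cv2.resize(crop(s,380,265,80,90,1),(400,450),interpolation=cv2.INTER_CUBIC),cv2.resize(crop(s,285,165,120,135,1),(400,450),interpolation=cv2.INTER_CUBIC)]))
E
```

```text
time: 3.3
position: [0.5703, -0.3218, 0.2725]
tool_rot: [1.801, 2.572, -0.0]
ft_force: [0.7, 0.4, 0.7]
grip_width: 0.498
grip_force: 0.0
t 3.3 pos [ 0.5703 -0.3218  0.2725] yaw 0.3489 tilt [ 0.0014 -0.0011] frac [ 0.01   -0.0016  0.0074] yawfrac -0.002 F [0.7  0.37 0.66]
```

View pics/g.png

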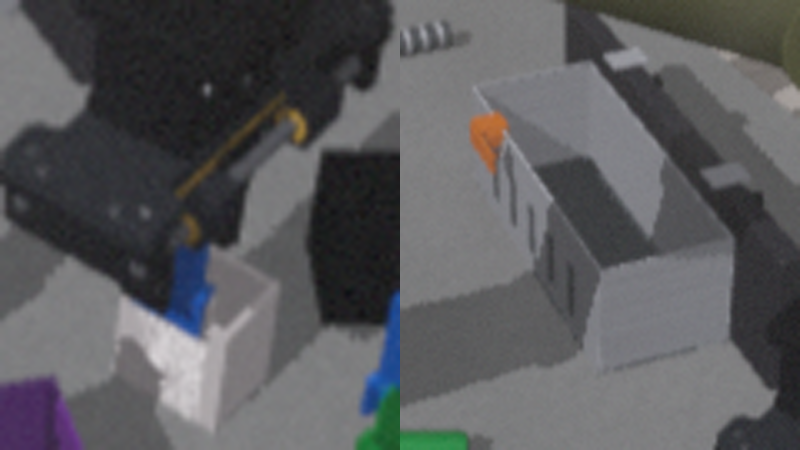

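The fingers straddle the blue tab cleanly, so I close. I also refine the rack pose using both cameras: in the side view the rim corners are about (307,191), (346,246), (385,238) and (343,184).

```bash

python3 -m jog '{"translation":[[0,0,0],[0,0,0],[0,0,0],[0,0,0],[0,0,0],[0,0,0]],"yaw":[0,0,0,0,0,0],"jaw":[0.8,1,1,1,1,1]}' 30
python3 - <<'E'
from h import *
need([.5693,-.3200,.271],.355)
d=ctrl.get_image('top');s=ctrl.get_image('side')
uv=np.array([[65,290],[695,353],[720,120],[97,57]]);uv=(uv+.5)/4.9-.5+[225,155]
us=np.array([[73,88],[203,269],[333,244],[193,64]]);us=(us+.5)/3.3333-.5+[285,165]
C=np.array([[-56.5,148.5,105],[-56.5,-148.5,105],[56.5,-148.5,105],[56.5,148.5,105]])/1e3
for nm,w in(('side',[0,1]),('both',[1,1])):
  for free in(0,1):
    r=least_squares(lambda p:np.r_[w[0]*(proj(d,T(C,p[:3],p[3]*free))-uv).ravel(),w[1]*(proj(s,T(C,p[:3],p[3]*free))-us).ravel()],[.63,.1,-.12,0]);print(nm,r.x.round(4),np.round(r.fun,1))
# refit held cup from side and top (tab partly hidden): white box outline not used; save
E
```

```text
time: 4.15
position: [0.5701, -0.3212, 0.2713]
tool_rot: [-1.801, -2.574, 0.0]
ft_force: [-0.5, 0.7, 1.0]
grip_width: 0.133
grip_force: 30.0
t 4.15 pos [ 0.5701 -0.3212  0.2713] yaw 0.3498 tilt [-0.0002 -0.    ] frac [ 0.007  -0.0018  0.0015] yawfrac -0.0017 F [-0.48  0.68  0.97]
side [ 0.6314  0.1037 -0.1331  0.    ] [ 0.  -0.   0.   0.   0.   0.   0.  -0.   0.8 -0.1 -0.4  1.2  0.2 -1.
 -0.5 -0.1]
side [ 6.318e-01  1.045e-01 -1.329e-01 -6.000e-04] [ 0.  -0.   0.   0.   0.   0.   0.  -0.   0.8 -0.1 -0.4  1.1  0.2 -1.
 -0.5 -0.1]
both [ 0.6314  0.1047 -0.1289  0.    ] [-0.1 -0.5  0.5  0.2  0.1  0.1  0.  -0.   0.5 -0.2 -0.3  0.9  0.2 -1.3
 -0.9 -0.3]
both [ 0.6318  0.105  -0.1289 -0.0012] [-0.1 -0.5  0.3  0.1 -0.1  0.1 -0.1 -0.   0.5  0.1 -0.3  1.2  0.2 -1.1
 -0.8 -0. ]
```

```bash

python3 -m jog '{"translation":[[0,0,-0.1],[0,0,-0.3],[0,0,-0.5],[0,0,-0.7],[0.15,0.05,-0.7],[0.4,0.14,-0.7],[0.65,0.23,-0.7],[0.85,0.3,-0.7]],"yaw":[0,0,0,0,0.04,0.08,0.12,0.152],"jaw":[1,1,1,1,1,1,1,1]}'
python3 - <<'E'
from h import *
need([.5665,.0425,.40],-.128)
E
```

```text
time: 5.25
position: [0.5682, -0.1379, 0.413]
tool_rot: [2.359, 2.073, 0.002]
ft_force: [0.2, 0.7, -1.5]
grip_width: 0.137
grip_force: 30.0
t 5.25 pos [ 0.5682 -0.1379  0.413 ] yaw -0.1292 tilt [ 0.0017 -0.0001] frac [ 0.8934 -0.1245  0.0647] yawfrac -0.0004 F [ 0.22  0.7  -1.46]
```

```bash

python3 -m jog '{"translation":[[0.2,-0.03,0],[0.42,-0.06,0],[0.64,-0.09,0],[0.8,-0.11,0.03],[0.87,-0.12,0.06],[0.893,-0.1245,0.06],[0.893,-0.1245,0.06],[0.893,-0.1245,0.06]],"yaw":[0,0,0,0,0,0,0,0],"jaw":[1,1,1,1,1,1,1,1]}'
python3 - <<'E'
from h import *
need([.5665,.0425,.2963],-.128)
s=ctrl.get_state();p0=s['position']
# expected cup pose -> overlay both views
Rr=Ro.from_rotvec(s['tool_rot']).as_matrix();yaw=np.arctan2(Rr[1,0],Rr[0,0])-np.pi/2
c=p0[:2]+.025*np.array([np.cos(yaw),np.sin(yaw)]);z=p0[2]-.2713
out=[]
C=np.array([[-56.5,148.5,105],[-56.5,-148.5,105],[56.5,-148.5,105],[56.5,148.5,105]])/1e3
for n in('top','side'):
    d=ctrl.get_image(n)
    ctr=proj(d,[[*c,z+.03]])[0].astype(int);o=ctr-[40,45]
    S=5;im=crop(d,o[0],o[1],80,90,S)
    for B,cc in((BL,(0,0,255)),(WH,(0,255,0))):
        for bx in B:cv2.polylines(im,[cv2.convexHull(((proj(d,T(bx,[*c,yaw],z))-o+.5)*S).astype(np.int32))],1,cc)
    cv2.polylines(im,[((proj(d,T(C,[.6314,.1047,-.128]))-o+.5)*S).astype(np.int32)],1,(0,255,255))
    out.append(im)
cv2.imwrite('pics/hover.png',np.hstack(out))
E
```

```text
time: 6.25
position: [0.5666, 0.0377, 0.3995]
tool_rot: [2.361, 2.072, -0.0]
ft_force: [0.1, 0.7, -0.3]
grip_width: 0.133
grip_force: 30.0
t 6.25 pos [0.5666 0.0377 0.3995] yaw -0.1302 tilt [ 0.0002 -0.0007] frac [ 0.0239 -0.0038  0.5159] yawfrac -0.0007 F [ 0.12  0.69 -0.3 ]
```

View pics/hover.png

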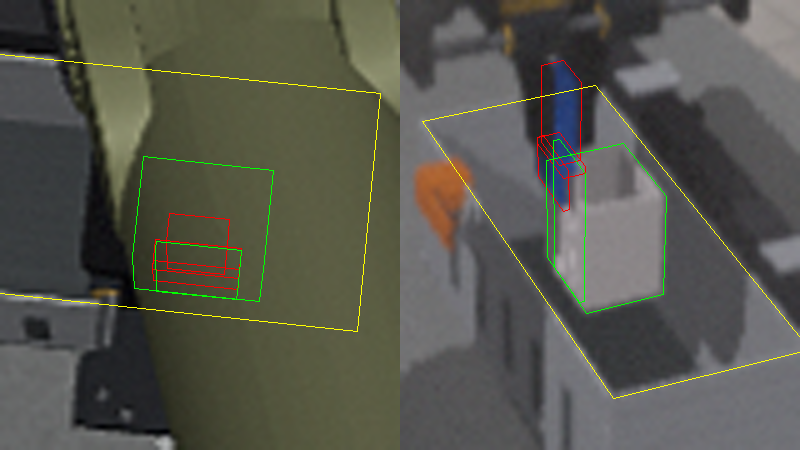

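The side overlay agrees with the held cup to about 1 px (cup corner at (585,313) in the crop). The arm hides the top view. I descend in stages and check the force each time.

```bash

python3 -m jog '{"translation":[[0.02,-0.004,0.03],[0.024,-0.004,0.06],[0.024,-0.004,0.09],[0.024,-0.004,0.115],[0.024,-0.004,0.13],[0.024,-0.004,0.13]],"yaw":[0,0,0,0,0,0],"jaw":[1,1,1,1,1,1]}'
python3 - <<'E'
from h import *
need([.5665,.0425,.2963],-.128)
E
```

```text
time: 7.1
position: [0.5661, 0.0442, 0.3731]
tool_rot: [-2.359, -2.075, 0.0]
ft_force: [0.4, -0.0, -0.8]
grip_width: 0.135
grip_force: 30.0
t 7.1 pos [0.5661 0.0442 0.3731] yaw -0.1278 tilt [-0.0004 -0.0001] frac [-0.0083  0.0031  0.384 ] yawfrac 0.0001 F [ 0.36 -0.01 -0.81]
```

```bash

python3 -m jog '{"translation":[[0,0.001,0.03],[0,0.001,0.05],[0,0.001,0.05]],"yaw":[0,0,0],"jaw":[1,1,1]}'
```

```text
time: 7.48
position: [0.5662, 0.0442, 0.3628]
tool_rot: [-2.358, -2.075, 0.001]
ft_force: [0.0, -0.5, -1.9]
grip_width: 0.134
grip_force: 30.0
```

```bash

python3 -m jog '{"translation":[[0,0,0.04],[0,0,0.09],[0,0,0.13],[0,0,0.17],[0,0,0.19],[0,0,0.19]],"yaw":[0,0,0,0,0,0],"jaw":[1,1,1,1,1,1]}'
python3 - <<'E'
from h import *
need([.5665,.0425,.2963],-.128)
s=ctrl.get_state();p0=s['position']
Rr=Ro.from_rotvec(s['tool_rot']).as_matrix();yaw=np.arctan2(Rr[1,0],Rr[0,0])-np.pi/2
c=p0[:2]+.025*np.array([np.cos(yaw),np.sin(yaw)]);z=p0[2]-.2713
d=ctrl.get_image('side');ctr=proj(d,[[*p0[:2],.12]])[0].astype(int);o=ctr-[40,37];S=10
cv2.imwrite('pics/near.png',crop(d,o[0],o[1],80,60,S))
E
```

```text
time: 8.22
position: [0.5663, 0.0443, 0.325]
tool_rot: [-2.358, -2.075, 0.001]
ft_force: [-0.2, 1.0, -1.2]
grip_width: 0.133
grip_force: 30.0
t 8.22 pos [0.5663 0.0443 0.325 ] yaw -0.1276 tilt [-0.0006 -0.    ] frac [-0.0086  0.0023  0.1435] yawfrac 0.0001 F [-0.18  0.95 -1.23]
```

View pics/near.png

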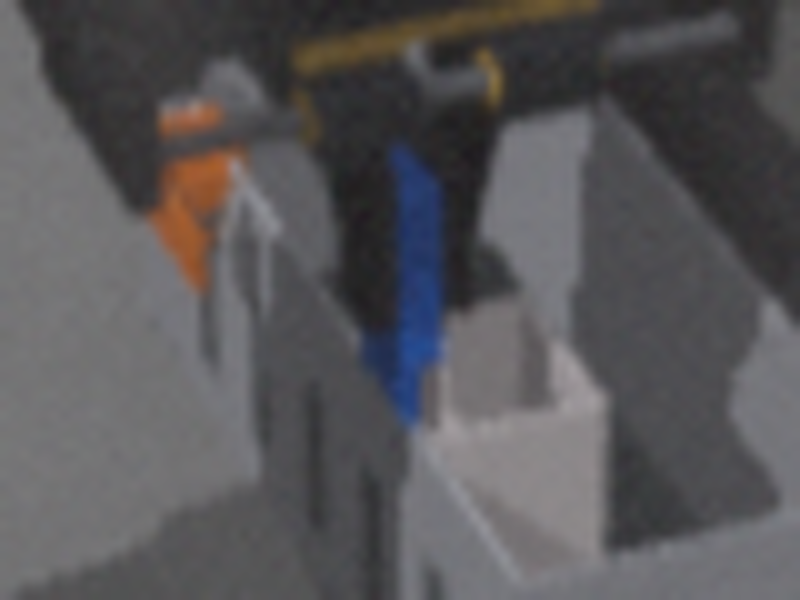

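Close view: the blue leg's bottom sits just above the rim line at (410,420), with the cup body inside, so it is aligned. I continue slowly.

```bash

python3 -m jog '{"translation":[[0,0.002,0.02],[0,0.002,0.04],[0,0.002,0.06],[0,0.002,0.065],[0,0.002,0.065]],"yaw":[0,0,0,0,0],"jaw":[1,1,1,1,1]}'
```

```text
time: 8.9
position: [0.5667, 0.0442, 0.3122]
tool_rot: [-2.359, -2.075, 0.0]
ft_force: [0.3, -0.0, -1.4]
grip_width: 0.133
grip_force: 30.0
```

```bash

python3 -m jog '{"translation":[[0,0,0.02],[0,0,0.04],[0,0,0.06],[0,0,0.068],[0,0,0.068]],"yaw":[0,0,0,0,0],"jaw":[1,1,1,1,1]}'
```

```text
time: 9.52
position: [0.5667, 0.0442, 0.2985]
tool_rot: [-2.359, -2.075, 0.0]
ft_force: [-1.2, -0.5, -1.4]
grip_width: 0.135
grip_force: 30.0
```

Next, gentle 1 mm steps down to feel the rim.

```bash

python3 -m jog '{"translation":[[0,0,0.006],[0,0,0.006],[0,0,0.006]],"yaw":[0,0,0],"jaw":[1,1,1]}'
python3 -m jog '{"translation":[[0,0,0.005],[0,0,0.005],[0,0,0.005]],"yaw":[0,0,0],"jaw":[1,1,1]}'
```

```text
time: 9.9
position: [0.5667, 0.0442, 0.2976]
tool_rot: [2.359, 2.075, 0.0]
ft_force: [-0.4, 0.2, -1.9]
grip_width: 0.134
grip_force: 30.0
time: 10.28
position: [0.5667, 0.0442, 0.2965]
tool_rot: [2.359, 2.075, -0.0]
ft_force: [-0.4, -0.3, -1.7]
grip_width: 0.133
grip_force: 30.0
```

```bash

python3 -m jog '{"translation":[[0,0,0.005],[0,0,0.005],[0,0,0.005]],"yaw":[0,0,0],"jaw":[1,1,1]}'
python3 -m jog '{"translation":[[0,0,0.003],[0,0,0.003],[0,0,0.003]],"yaw":[0,0,0],"jaw":[1,1,1]}'
```

```text
time: 10.65
position: [0.5668, 0.0443, 0.2961]
tool_rot: [2.358, 2.075, 0.0]
ft_force: [-2.1, -0.3, 5.4]
grip_width: 0.137
grip_force: 30.0
time: 11.02
position: [0.5668, 0.0443, 0.296]
tool_rot: [2.358, 2.075, -0.0]
ft_force: [-2.8, -1.3, 8.5]
grip_width: 0.13
grip_force: 30.0
```

The lip rests on the rim (contact at TCP z of about 0.296). I ease off the load and slide along +y over the bare part.

```bash

python3 -m jog '{"translation":[[0,0,-0.005],[0.02,0,-0.006],[0.05,0,-0.006],[0.08,0,-0.006],[0.11,0,-0.006],[0.14,0,-0.006],[0.16,0,-0.006],[0.16,0,-0.006]],"yaw":[0,0,0,0,0,0,0,0],"jaw":[1,1,1,1,1,1,1,1]}'
python3 - <<'E'
from h import *
need([.5665,.0425,.2963],-.128)
E
```

```text
time: 12.02
position: [0.5708, 0.0769, 0.2962]
tool_rot: [-2.357, -2.076, -0.002]
ft_force: [0.6, -0.3, 2.8]
grip_width: 0.135
grip_force: 30.0
t 12.03 pos [0.5708 0.0769 0.2962] yaw -0.1268 tilt [0.0003 0.0011] frac [-0.1735  0.0004 -0.0009] yawfrac 0.0004 F [ 0.57 -0.32  2.76]
```

```bash

python3 -m jog '{"translation":[[0.02,0,0],[0.05,0,0],[0.08,0,0],[0.11,0,0],[0.14,0,0],[0.17,0,0],[0.19,0,0],[0.19,0,0]],"yaw":[0,0,0,0,0,0,0,0],"jaw":[1,1,1,1,1,1,1,1]}'
python3 - <<'E'
from h import *
need([.5665,.0425,.2963],-.128)
E
```

```text
time: 13.02
position: [0.5756, 0.1145, 0.2961]
tool_rot: [-2.357, -2.076, -0.002]
ft_force: [0.6, -0.2, 2.9]
grip_width: 0.135
grip_force: 30.0
t 13.03 pos [0.5756 0.1145 0.2961] yaw -0.1269 tilt [0.0003 0.0012] frac [-3.631e-01  3.000e-04 -1.300e-03] yawfrac 0.0004 F [ 0.59 -0.25  2.85]
```

```bash

python3 -m jog '{"translation":[[0.015,0,0],[0.03,0,0],[0.045,0,0],[0.06,0,0],[0.075,0,0],[0.09,0,0],[0.1,0,0],[0.1,0,0]],"yaw":[0,0,0,0,0,0,0,0],"jaw":[1,1,1,1,1,1,1,1]}'
python3 -m jog '{"translation":[[0.01,0,0],[0.02,0,0],[0.03,0,0],[0.03,0,0]],"yaw":[0,0,0,0],"jaw":[1,1,1,1]}'
```

```text
time: 14.02
position: [0.5782, 0.1339, 0.2961]
tool_rot: [-2.358, -2.075, -0.001]
ft_force: [-0.1, -1.5, 2.2]
grip_width: 0.135
grip_force: 30.0
time: 14.52
position: [0.579, 0.1398, 0.2961]
tool_rot: [-2.358, -2.075, -0.001]
ft_force: [0.4, -2.2, 3.5]
grip_width: 0.133
grip_force: 30.0
```

```bash

python3 -m jog '{"translation":[[0.01,0,0],[0.02,0,0],[0.025,0,0],[0.025,0,0]],"yaw":[0,0,0,0],"jaw":[1,1,1,1]}'
python3 -m jog '{"translation":[[0.01,0,0],[0.015,0,0],[0.015,0,0]],"yaw":[0,0,0],"jaw":[1,1,1]}'
```

```text
time: 15.02
position: [0.5798, 0.1439, 0.2961]
tool_rot: [2.358, 2.074, -0.0]
ft_force: [0.8, -3.9, 4.0]
grip_width: 0.136
grip_force: 30.0
time: 15.4
position: [0.5803, 0.1468, 0.2961]
tool_rot: [2.358, 2.074, -0.0]
ft_force: [1.1, -5.0, 3.2]
grip_width: 0.132
grip_force: 30.0
```

```bash

python3 -m jog '{"translation":[[0.01,0,0],[0.015,0,0],[0.015,0,0]],"yaw":[0,0,0],"jaw":[1,1,1]}'
python3 -m jog '{"translation":[[0.01,0,0],[0.01,0,0],[0.01,0,0]],"yaw":[0,0,0],"jaw":[1,1,1]}'
```

```text
time: 15.78
position: [0.5809, 0.1492, 0.2961]
tool_rot: [2.358, 2.073, -0.001]
ft_force: [1.4, -5.7, 3.8]
grip_width: 0.134
grip_force: 30.0
time: 16.15
position: [0.5811, 0.1525, 0.2962]
tool_rot: [2.358, 2.075, 0.003]
ft_force: [4.1, -3.0, 0.6]
grip_width: 0.139
grip_force: 30.0
```

The force dropped, so the leg is now under the tongue. I feel for the stop in 1 mm steps.

```bash

python3 -m jog '{"translation":[[0.005,0,0],[0.01,0,0],[0.01,0,0]],"yaw":[0,0,0],"jaw":[1,1,1]}'
python3 -m jog '{"translation":[[0.005,0,0],[0.008,0,0],[0.008,0,0]],"yaw":[0,0,0],"jaw":[1,1,1]}'
```

```text
time: 16.52
position: [0.5812, 0.1544, 0.2962]
tool_rot: [2.358, 2.075, 0.001]
ft_force: [3.3, -3.4, -0.0]
grip_width: 0.135
grip_force: 30.0
time: 16.9
position: [0.5813, 0.1558, 0.2962]
tool_rot: [2.358, 2.075, 0.001]
ft_force: [3.3, -4.1, 1.2]
grip_width: 0.137
grip_force: 30.0
```

```bash

python3 -m jog '{"translation":[[0.005,0,0],[0.008,0,0],[0.008,0,0]],"yaw":[0,0,0],"jaw":[1,1,1]}'
python3 -m jog '{"translation":[[0.004,0,0],[0.007,0,0],[0.007,0,0]],"yaw":[0,0,0],"jaw":[1,1,1]}'
```

```text
time: 17.27
position: [0.5815, 0.1573, 0.2962]
tool_rot: [2.358, 2.075, 0.001]
ft_force: [3.1, -3.7, 1.0]
grip_width: 0.14
grip_force: 30.0
time: 17.65
position: [0.5817, 0.1578, 0.2962]
tool_rot: [2.358, 2.073, -0.002]
ft_force: [1.9, -6.0, 3.2]
grip_width: 0.135
grip_force: 30.0
```

```bash

python3 -m jog '{"translation":[[0.004,0,0],[0.004,0,0],[0.004,0,0]],"yaw":[0,0,0],"jaw":[1,1,1]}'
python3 - <<'E'
from h import *
need([.5665,.0425,.2963],-.128)
s=ctrl.get_state();p0=s['position']
d=ctrl.get_image('side');ctr=proj(d,[[*p0[:2],.12]])[0].astype(int);o=ctr-[40,30]
cv2.imwrite('pics/home.png',crop(d,o[0],o[1],80,60,10))
for r in ctrl.silhouettes('tongue',d)[:2]:print(r['p'],r['at'])
E
```

```text
time: 18.02
position: [0.5818, 0.158, 0.2962]
tool_rot: [2.358, 2.072, -0.004]
ft_force: [2.4, -7.9, 3.4]
grip_width: 0.134
grip_force: 30.0
t 18.02 pos [0.5818 0.158  0.2962] yaw -0.129 tilt [-0.0005 -0.0032] frac [-0.5825 -0.0015  0.0012] yawfrac -0.0003 F [ 2.39 -7.87  3.37]
```

```bash

python3 -m jog '{"translation":[[0.004,0,0],[0.006,0,0],[0.006,0,0],[0.006,0,0]],"yaw":[0,0,0,0],"jaw":[1,1,1,1]}'
```

```text
time: 18.62
position: [0.5819, 0.1584, 0.2962]
tool_rot: [2.358, 2.071, -0.006]
ft_force: [1.4, -9.4, 5.0]
grip_width: 0.135
grip_force: 30.0
```

View pics/home.png

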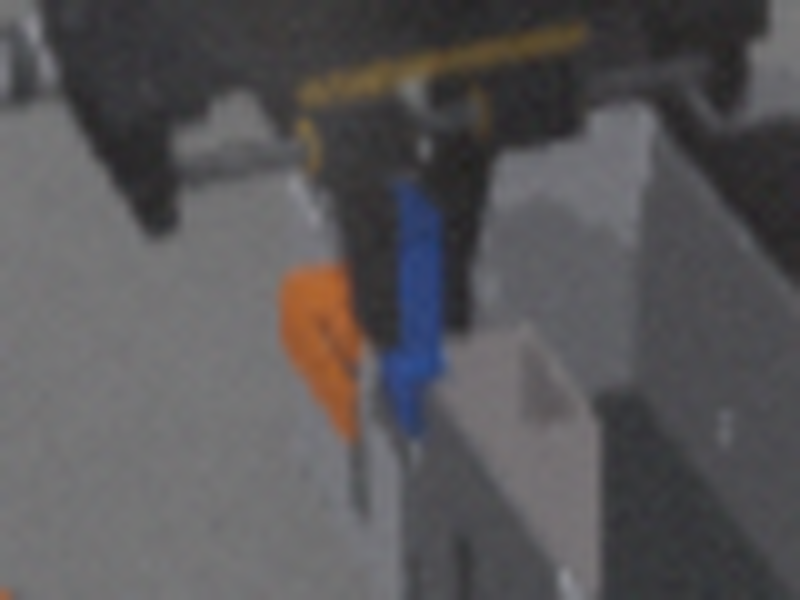

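```bash

python3 -m jog '{"translation":[[0.004,0,0],[0.008,0,0],[0.008,0,0],[0.008,0,0]],"yaw":[0,0,0,0],"jaw":[1,1,1,1]}'
python3 - <<'E'
from h import *
need([.5819,.1584,.2963],-.128);print(ctrl.get_state()['torque'])
E
```

```text
time: 19.12
position: [0.5821, 0.1589, 0.2962]
tool_rot: [2.358, 2.069, -0.009]
ft_force: [0.2, -11.6, 6.5]
grip_width: 0.138
grip_force: 30.0
t 19.12 pos [0.5821 0.1589 0.2962] yaw -0.1303 tilt [-0.0019 -0.007 ] frac [-0.0025 -0.0008 -0.0006] yawfrac -0.0007 F [  0.16 -11.56   6.5 ]
[-2.70210764 -0.14136182  0.03434189]
```

The tip is stuck while the arm's compliance takes up the push, so the leg is hard against the stop at about 11 N. I unload and release.

```bash

python3 -m jog '{"translation":[[-0.004,0,-0.002],[-0.01,0,-0.003],[-0.014,0,-0.003],[-0.014,0,-0.003]],"yaw":[0,0,0,0],"jaw":[1,1,1,1]}'
python3 - <<'E'
from h import *
need([.5819,.1584,.2963],-.128)
E
```

```text
time: 19.62
position: [0.5818, 0.158, 0.2962]
tool_rot: [2.359, 2.072, -0.004]
ft_force: [3.1, -5.9, -0.2]
grip_width: 0.135
grip_force: 30.0
t 19.62 pos [0.5818 0.158  0.2962] yaw -0.129 tilt [-0.0006 -0.0029] frac [ 0.0023  0.0003 -0.0007] yawfrac -0.0003 F [ 3.11 -5.87 -0.22]
```

```bash

python3 -m jog '{"translation":[[-0.005,0,0.001],[-0.005,0,0.001]],"yaw":[0,0],"jaw":[1,1]}' 6
python3 -m jog '{"translation":[[0,0,0],[0,0,0],[0,0,0],[0,0,0],[0,0,0],[0,0,0]],"yaw":[0,0,0,0,0,0],"jaw":[0.85,0.75,0.65,0.55,0.5,0.5]}'
python3 - <<'E'
from h import *
need([.5819,.1584,.2963],-.128)
E
```

```text
time: 19.88
position: [0.5817, 0.1579, 0.2963]
tool_rot: [2.359, 2.074, -0.001]
ft_force: [4.0, -4.9, 0.1]
grip_width: 0.141
grip_force: 6.0
time: 20.62
position: [0.5813, 0.1589, 0.2965]
tool_rot: [-2.358, -2.075, 0.0]
ft_force: [-1.0, 1.1, -0.5]
grip_width: 0.484
grip_force: 0.0
t 20.62 pos [0.5813 0.1589 0.2965] yaw -0.1274 tilt [-0.0004  0.0001] frac [-0.002   0.0033  0.0008] yawfrac 0.0002 F [-0.99  1.14 -0.47]
```

Released. I rise straight up, back away along -y, and check.

```bash

python3 -m jog '{"translation":[[0,0,-0.06],[0,0,-0.15],[0,0,-0.3],[0,0,-0.5],[0,0,-0.7],[-0.2,-0.3,-0.7],[-0.5,-0.7,-0.7],[-0.7,-0.95,-0.7]],"yaw":[0,0,0,0,0,0,0,0],"jaw":[0.5,0.5,0.5,0.5,0.5,0.5,0.5,0.5]}'
python3 -m jog '{"translation":[[-0.3,0,0],[-0.6,0,0],[-0.9,0,0],[-0.9,0,0],[-0.9,0,0]],"yaw":[0,0,0,0,0],"jaw":[0.5,0.5,0.5,0.5,0.5]}'
python3 - <<'E'
from h import *
d=ctrl.get_image('top');s=ctrl.get_image('side')
a=cv2.resize(crop(d,225,155,80,90,1),(400,450),interpolation=cv2.INTER_CUBIC)
b=cv2.resize(crop(s,295,150,80,90,1),(400,450),interpolation=cv2.INTER_CUBIC)
# expected hung-home cup overlay outline in side view
cv2.imwrite('pics/end.png',np.hstack([a,b]))
views=[(d,(240,180),(60,60)),(s,(300,150),(60,90))]
obs=[seg(*v) for v in views];print([o.sum() for o in obs])
yw=-.128;p0=np.array([.5817+.0248,.1579-.0032,yw])
ob=obs[1];v=views[1]
f=lambda q:sum(np.abs(cv2.GaussianBlur(mask(v[0],BL,q,.025,4,v[1],v[2])-m,(0,0),.8)).sum() for v,m in zip(views,obs))
r=minimize(f,p0,method='Nelder-Mead',options=dict(initial_simplex=[p0,p0+[.01,0,0],p0+[0,.01,0],p0+[0,0,.1]]));print(p0,r.x,f(p0),r.fun)
E
```

```text
time: 21.62
position: [0.4154, 0.0685, 0.4378]
tool_rot: [2.356, 2.076, 0.002]
ft_force: [0.4, -1.6, 1.5]
grip_width: 0.501
grip_force: 0.0
time: 22.25
position: [0.3943, -0.1091, 0.4376]
tool_rot: [2.357, 2.075, 0.002]
ft_force: [0.3, -0.5, -0.9]
grip_width: 0.5
grip_force: 0.0
[np.float32(159.0), np.float32(37.0)]
[ 0.6065  0.1547 -0.128 ] [ 0.60502516  0.14609259 -0.45275664] 156.36432 113.88050842285156
```

View pics/end.png

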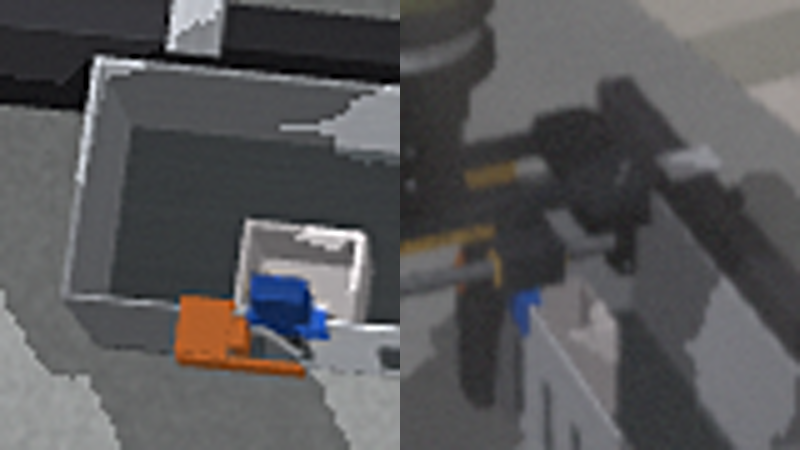

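Top view: the cup hangs square inside the rack, and the lip spans crop x of about 247–327. Its leading edge is at the stop (about 250), and the tongue lies outside the leg. I verify numerically from the top view.

```bash
python3 - <<'E'
from h import *
d=ctrl.get_image('top');o,w=(240,180),(60,60);m=seg(d,o,w)
f=lambda q:np.abs(cv2.GaussianBlur(mask(d,BL,q,.025,4,o,w)-m,(0,0),.8)).sum()
p0=np.array([.6065,.1547,-.128])
r=minimize(f,p0,method='Nelder-Mead',options=dict(initial_simplex=[p0,p0+[.006,0,0],p0+[0,.006,0],p0+[0,0,.08]]))
print(r.x,f(p0),r.fun)
c,s=np.cos(-.128),np.sin(-.128);q=T(np.array([[-.025,.018,.08]]),r.x)[0,:2]-[.6314,.1047];print('lead edge rack xy',c*q[0]+s*q[1],-s*q[0]+c*q[1])
E
```

```text
[ 0.6073702   0.15215739 -0.21821673] 26.345064 20.082088470458984
lead edge rack xy -0.053167822530107045 0.06418088487203508
```

```bash
python3 -c "
from bench import ctrl
print(ctrl.close_job())"
```

```text
the job is handed in; nothing more can be done
None
```

The white cup is hooked on the near rim and slid under the tongue to the clip's stop, at up to about 12 N along the rim, then released; I handed it in at about 22 s, with the last top view showing its leading edge at the stop.

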